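# Strip a stacked lever assembly into its parts nests

## Task

On the bench stands a dismantled lever assembly, stacked up loose: take the stack apart from the top down, one part at a time, and lay each part flat in the nest that has its own outline and size (collar in the small round nest, lever arm in the small oblong one, flange in the large round one, base plate in the large oblong one). Each part must lie right down on the floor of its nest before you move the next, and stay there. Set the parts down rather than drop them, and leave the grease jar and the wrench where they are.

Things in the scene. Friction and masses are not known exactly. Their poses are not given: they have to be found in the camera images.
- collar: shaft collar on top of the stack: a bright steel ring, 30 mm outside diameter, 14 mm bore, 20 mm high, about 0.08 kg. Origin: centre of its underside, z up. The parts lie loose on one another, from the bottom plate, flange, arm, collar, 78 mm high in all, each turned and a few mm off centre.
- lever: lever arm, second from the top: a dark steel bar with rounded ends and a small black eye near each end, 72 mm long (x), 28 mm wide (y), 18 mm thick, about 0.22 kg; take it across its width, near the middle. Origin: centre of its underside, x along it, z up.
- flange: flange, third from the top: a plain bright steel disc with six small black bolt holes, 54 mm diameter, 20 mm thick, about 0.34 kg; the arm lies across it and hides part of it. Origin: centre of its underside, z up.
- plate: base plate, at the bottom of the stack, lying on the bench: a bright aluminium slab with four black bolt holes at its corners, 108 mm long (x), 60 mm wide (y), 20 mm thick, about 0.34 kg; take it across its width. Origin: centre of its underside, x along it, z up.
- nest_collar: nest of the collar: fixed plywood block 8 mm high, one of four, with a recess 4 mm deep whose black rubber floor is 4 mm above the bench; 9 mm to spare round its part. Origin: centre of block and recess, on the bench; z up. Block 72 by 72 mm, round recess 48 mm in diameter, the smaller of the two round ones.
- nest_lever: nest of the lever arm: fixed plywood block 8 mm high, one of four, with a recess 4 mm deep whose black rubber floor is 4 mm above the bench; 9 mm to spare round its part. Origin: centre of block and recess, on the bench; z up. Block 114 (x) by 70 mm (y), oblong recess 90 (x) by 46 mm (y), the smaller of the two oblong ones; x along it.
- nest_flange: nest of the flange: fixed plywood block 8 mm high, one of four, with a recess 4 mm deep whose black rubber floor is 4 mm above the bench; 9 mm to spare round its part. Origin: centre of block and recess, on the bench; z up. Block 96 by 96 mm, round recess 72 mm in diameter, the larger of the two round ones.
- nest_plate: nest of the base plate: fixed plywood block 8 mm high, one of four, with a recess 4 mm deep whose black rubber floor is 4 mm above the bench; 9 mm to spare round its part. Origin: centre of block and recess, on the bench; z up. Block 150 (x) by 102 mm (y), oblong recess 126 (x) by 78 mm (y), the larger of the two oblong ones; x along it.
- jar: bystander: a small closed jar of grease with a white cap, 60 mm diameter, 55 mm high, standing at the near left or near right edge of the work. Origin: centre of its underside.
- wrench: bystander: a steel wrench, open at one end and ringed at the other, about 150 mm long and 10 mm thick or less, lying at the other near edge of the work, roughly pointing ahead (its x along it). Origin: centre of its underside.
Not all that is in view belongs to the job. Of the things that look like the plate, take the one that is farthest from the robot's base at the start. Leave any blue look-alike of the nest_lever alone.

How it is judged:
By the outcome, as a careful person would: the job done as asked, in the order asked, and still so for the second after the job is handed in, with the robot touching nothing.
It also fails if it takes over 115 s, if anything falls off the work surface, if the arm or the gripper's body presses on something with over 40 N, if the wrist force passes 120 N, or if a joint passes its speed limit or range.

## Robot

A 6-joint arm with a two-finger parallel gripper is mounted at the origin on the work surface. World frame = base frame: x ahead of the robot, y to its left, z up, the work surface at z = 0. Lengths are in m, angles in rad, forces in N, time in s.
With the tool pointing down it reaches from about 0.4 to 0.825 m from the base axis. Payload 7 kg.
Tool frame: the origin (TCP) lies at the very end of the fingers, on their centre line; the grasp point (between the pads) lies 19 mm behind it (tcp_to_grasp is the distance from the TCP to the grasp point, in m); x points along the fingers, z is the direction in which the jaws open and shut, and the axes are right-handed (so a half turn about x gives the same grasp; the last joint's range is limited). The gripper opens to 88 mm and grips with 3 to 60 N. Pads are 19 mm wide; open, the fingers measure 130 mm over their backs; the gripper's body (78 mm by 193 mm) begins 47 mm behind the grasp point.
Start: joints at [0.288, 0.359, 0.012, 0, -1.224, -0.288], TCP at [0.675, -0, 0.227] pointing down, gripper open.
Joint ranges: [-3.07, 3.07], [-1.43, 2.12], [-1.02, 1.25], [-3.03, 1.67], [-3.05, -0], [-3.03, 3.03]. Speed limits (rad/s): [2.39, 2.39, 3.01, 3.14, 3.14, 3.14].

## Interface

Orientations are given as [roll, pitch, yaw] about the fixed x, y, z axes, in that order (R = Rz(yaw) Ry(pitch) Rx(roll)).
In Python, from station import get_state, grab_frame, job_done, tcp_to_grasp gives the robot as it stands. The module is installed in compiled form; this text tells all that it offers.
- The arm moves only by the shell command python3 -m crank 'ROWS' [FORCE]. ROWS is JSON, a list of rows, each a list of 7 numbers: the shift along the tool's x, y, z in m, then the turn, a rotation vector about the tool's x, y, z in rad, then the opening, from 0 (shut) to 1 (fully open). In form: [[x, y, z, wx, wy, wz, fingers], ...]. A call has 1 to 10 rows; each row is the pose to reach, as a shift and turn from the pose commanded when the call began, along the tool's axes at that moment; what a row does not reach only later rows make up. A row lasts 1/8 s, in which the tool goes at most 62.5 mm and 10.7 degrees, less where a joint would pass 70% of its speed; a pose out of reach is approached as far as the arm can. A call with a gripper value outside its range is refused whole. The fingers move at their own pace and stop on an object; FORCE is the grip in N (left out, the last holds). Time passes only in rows, so rows that repeat a pose let the fingers close. It gives the time, the measured TCP pose, the force and the opening at its end, in the units of the state.
- get_state(): the state, without advancing time (a new reading comes with each control period).
- grab_frame(name): name is "scene" or "side" or "wrist"; returns a dict with "pixels" (400x640x3 uint8, red, green, blue), "vfov" (degrees; the focal length in pixels is half the picture's height over the tangent of half this angle, whatever the lens; pixels are square), "cx", "cy" (the principal point, pixels), "extrinsics" (4x4, takes a point from world to camera coordinates). Camera axes: x right, y up, looking along -z (the intrinsics and any distortion apply to the point x, -y, -z); pixel columns grow to the right and rows downward; lengths in m; the calibration is good to about 2 mm. A picture is of the moment at which its call begins. There is no depth.
- job_done(): hands the job in, once; it reports no verdict.
The state is a dict: "t": time; "q": joint angles; "qd": joint speeds; "joint_efforts": joint torques, N m; "eef_pos": TCP position; "ee_rot": TCP orientation; "force": force on the tool from outside, world axes, zero at the start; "moment": the same for the moment, N m; "width": finger opening in m.
Only numpy, scipy, OpenCV 4.12 (cv2) and the standard library are available. Lean on these libraries where they do the work, as an engineer would, in place of code of your own. Each camera call takes 0.05 s, during which the arm holds its last target.

## Working session

There is one attempt and no reset: what is moved stays moved. The work goes in short steps, Python scripts to look and compute and a shell command to move; the robot and the scene stay as the last step left them, time stands still between calls to the robot, and variables do not carry over. Pictures are saved under pics/ and viewed, and the job is handed in when it is done.

```bash
mkdir -p pics; ls; python3 - <<'E'
from station import *
import cv2,numpy as np
print(get_state()); print(tcp_to_grasp)
for n in ["scene","side","wrist"]:
    f=grab_frame(n); cv2.imwrite(f"pics/{n}0.png",f["pixels"][:,:,::-1]); print(n,{k:(np.round(v,4).tolist() if k!='pixels' else 0) for k,v in f.items()})
E
```

```text
pics
{'t': 0.0, 'q': array([ 2.88063991e-01,  3.59360868e-01,  1.10487548e-02, -3.64826288e-04,
       -1.22408916e+00, -2.88073563e-01]), 'qd': array([-0.00034123,  0.00032915, -0.00019878, -0.00026128,  0.00104523,
       -0.00082465]), 'joint_efforts': array([-8.00930356e-04, -5.82726967e+01,  2.93058443e+01,  6.99745238e+00,
        6.93249181e-03, -2.06530804e-04]), 'eef_pos': array([ 6.74504647e-01, -4.78211620e-05,  2.25632467e-01]), 'ee_rot': array([ 0.07757792,  1.56915513, -3.06414855]), 'force': array([-0.11207269,  0.1883294 ,  0.45001032]), 'moment': array([0.013195  , 0.04178002, 0.02674996]), 'width': 0.08740537690793199}
0.0188
scene {'pixels': 0, 'vfov': 45.9459, 'cx': 319.9198, 'cy': 194.2297, 'extrinsics': [[0.3851, 0.9229, 0.003, -0.2165], [-0.678, 0.2807, 0.6794, 0.2848], [0.6261, -0.2636, 0.7338, -1.6787], [0.0, 0.0, 0.0, 1.0]]}
side {'pixels': 0, 'vfov': 51.1526, 'cx': 322.1671, 'cy': 197.4661, 'extrinsics': [[-0.9588, -0.2841, 0.0095, 0.4664], [0.172, -0.5529, 0.8153, -0.1637], [-0.2263, 0.7833, 0.579, -1.0367], [0.0, 0.0, 0.0, 1.0]]}
wrist {'pixels': 0, 'vfov': 59.9831, 'cx': 317.6461, 'cy': 203.3705, 'extrinsics': [[-1.0, 0.0007, 0.0023, 0.6747], [-0.0013, -0.9601, -0.2797, 0.0366], [0.002, -0.2797, 0.9601, -0.3908], [0.0, 0.0, 0.0, 1.0]]}
```

View pics/scene0.png

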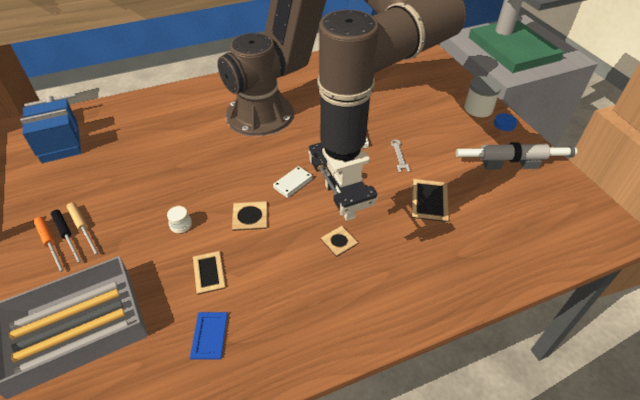

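View pics/side0.png

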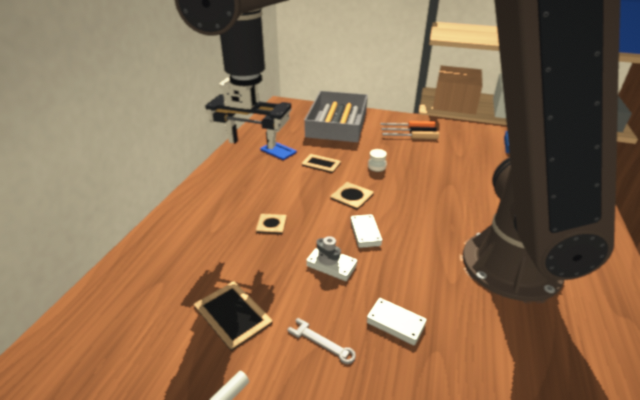

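View pics/wrist0.png

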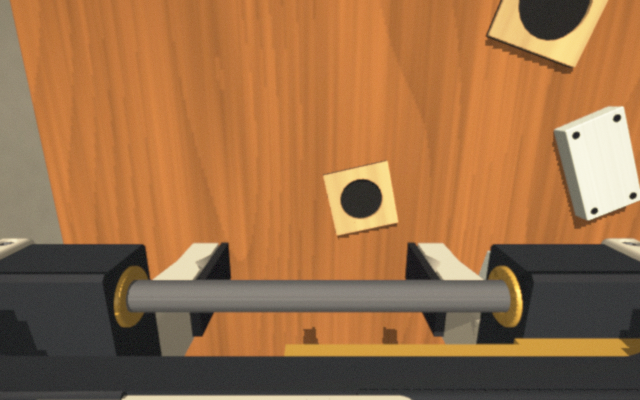

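```bash
cat > h.py <<'E'
from station import *
import cv2,numpy as np
from scipy.spatial.transform import Rotation as Ro
def K(f):
    F=200/np.tan(np.radians(f["vfov"]/2)); return F
def unproj(f,u,v,z):
    E=np.array(f["extrinsics"]);R=E[:3,:3];t=E[:3,3];F=K(f)
    d=R.T@np.array([(u-f["cx"])/F,-(v-f["cy"])/F,-1.0]);c=-R.T@t
    return (c+d*(z-c[2])/d[2])
def proj(f,p):
    E=np.array(f["extrinsics"]);q=E[:3,:3]@np.array(p)+E[:3,3];F=K(f)
    return np.array([f["cx"]+F*q[0]/-q[2],f["cy"]-F*q[1]/-q[2]])
def snap(name,out=None,crop=None,sc=1):
    f=grab_frame(name)
    if out: save(f,out,crop,sc)
    return f
def save(f,out,crop=None,sc=1):
    im=f["pixels"][:,:,::-1]
    if crop: im=im[crop[1]:crop[3],crop[0]:crop[2]]
    if sc!=1: im=cv2.resize(im,None,fx=sc,fy=sc,interpolation=cv2.INTER_CUBIC)
    cv2.imwrite("pics/"+out,im)
def pose():
    s=get_state(); return s["eef_pos"],Ro.from_euler("xyz",s["ee_rot"]).as_matrix()
E
python3 - <<'E'
from h import *
f=snap("side"); print(f.keys())
save(f,"s1.png",(180,170,460,370),2.8)
g=snap("scene"); save(g,"c1.png",(170,120,470,370),2.6)
for n,(u,v),z in [("stackplate",(331,264),.02),("lookA",(366,229),.02),("lookB",(397,320),.02),("nestL",(321,162),.004),("nestF",(351,194),.004),("nestC",(271,223),.004),("nestP",(232,313),.004),("blue",(278,151),.004)]:
    print("side",n,unproj(f,u,v,z).round(3))
for n,(u,v),z in [("lookA",(294,180),.02),("nestL",(209,272),.004),("nestF",(249,215),.004),("nestC",(339,240),.004),("nestP",(431,200),.004),("blue",(209,335),.004),("jar",(178,213),.055)]:
    print("scene",n,unproj(g,u,v,z).round(3))
print(pose())
E
```

```text
dict_keys(['pixels', 'vfov', 'cx', 'cy', 'extrinsics'])
side stackplate [0.42  0.152 0.02 ]
side lookA [ 0.366 -0.002  0.02 ]
side lookB [0.244 0.27  0.02 ]
side nestL [ 0.587 -0.326  0.004]
side nestF [ 0.446 -0.171  0.004]
side nestC [0.624 0.031 0.004]
side nestP [0.588 0.342 0.004]
side blue [ 0.755 -0.354  0.004]
scene lookA [ 0.374 -0.006  0.02 ]
scene nestL [ 0.588 -0.322  0.004]
scene nestF [ 0.442 -0.17   0.004]
scene nestC [0.622 0.032 0.004]
scene nestP [0.592 0.344 0.004]
scene blue [ 0.76  -0.364  0.004]
scene jar [ 0.404 -0.355  0.055]
(array([ 6.74786551e-01, -3.61633163e-05,  2.26142802e-01]), array([[-7.51552720e-04, -8.77016284e-05, -9.99999714e-01],
       [-9.18738224e-05, -9.99999992e-01,  8.77707008e-05],
       [-9.99999713e-01,  9.19397604e-05,  7.51544656e-04]]))
```

View crops.

View pics/s1.png

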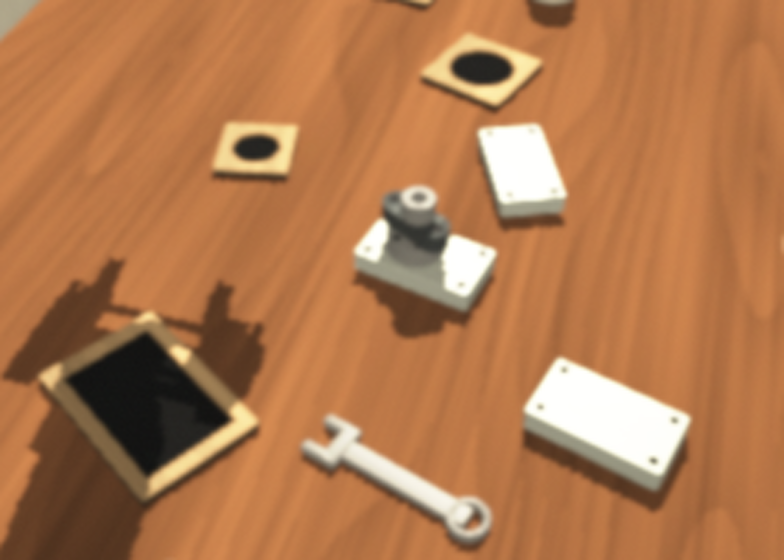

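View pics/c1.png

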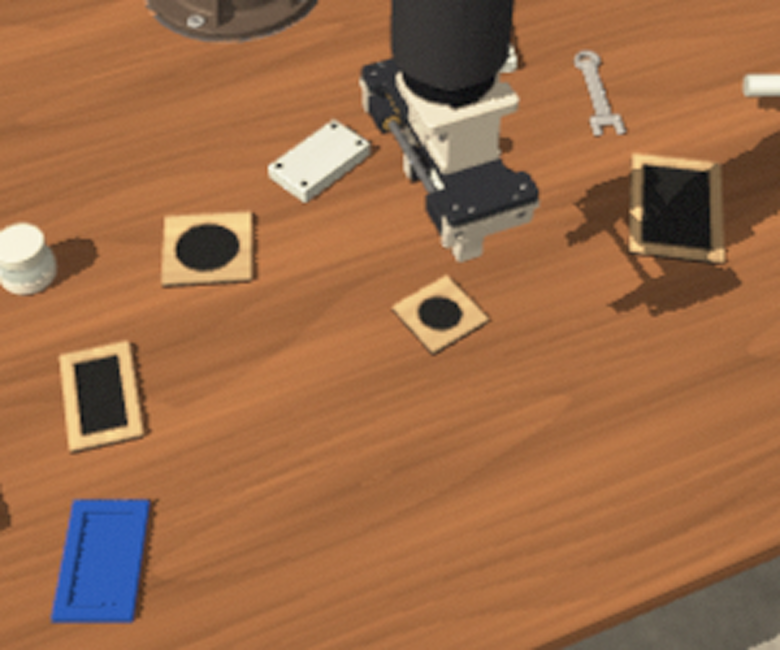

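Candidates for the stack's plate in the side view are (331,262), (366,230) and (397,320). Their distances from the base are 0.447, 0.37 and 0.364 m, so the plate under the stack at (331,262) is the right one. The small oblong nest is the plywood one at scene (209,272), and the blue one at (209,335) is the look-alike to leave alone. Next I'll move the wrist camera over the stack.

```bash
python3 -m crank '[[-0.01,-0.02,0.03,0,0,0,1],[-0.014,-0.055,0.075,0,0,0,1],[-0.014,-0.09,0.12,0,0,0,1],[-0.014,-0.13,0.17,0,0,0,1],[-0.014,-0.165,0.22,0,0,0,1],[-0.014,-0.185,0.245,0,0,0,1],[-0.014,-0.19,0.255,0,0,0,1],[-0.014,-0.19,0.255,0,0,0,1],[-0.014,-0.19,0.255,0,0,0,1]]' 20
python3 - <<'E'
from h import *
f=snap("wrist","w1.png"); np.save("w1.npy",f,allow_pickle=True)
save(f,"w1c.png",(200,40,440,220),3.3)
f=snap("scene","c2.png",(150,120,470,370),2.5);np.save("c2.npy",f,allow_pickle=True)
E
```

```text
t: 1.38
eef_pos: [0.4206, 0.1896, 0.2405]
ee_rot: [1.272, 1.57, -1.87]
force: [0.2, -1.5, 0.1]
width: 0.0874
```

View pics/w1.png

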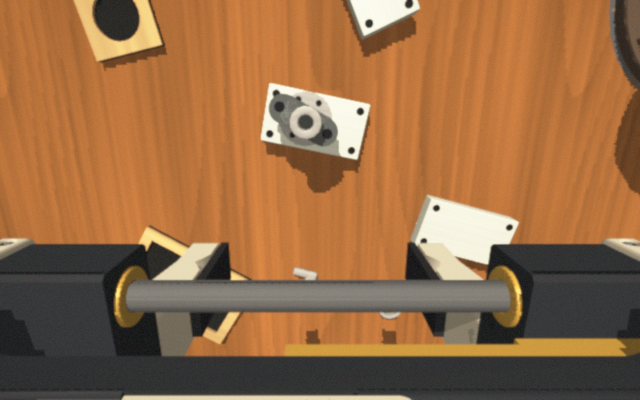

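View pics/w1c.png

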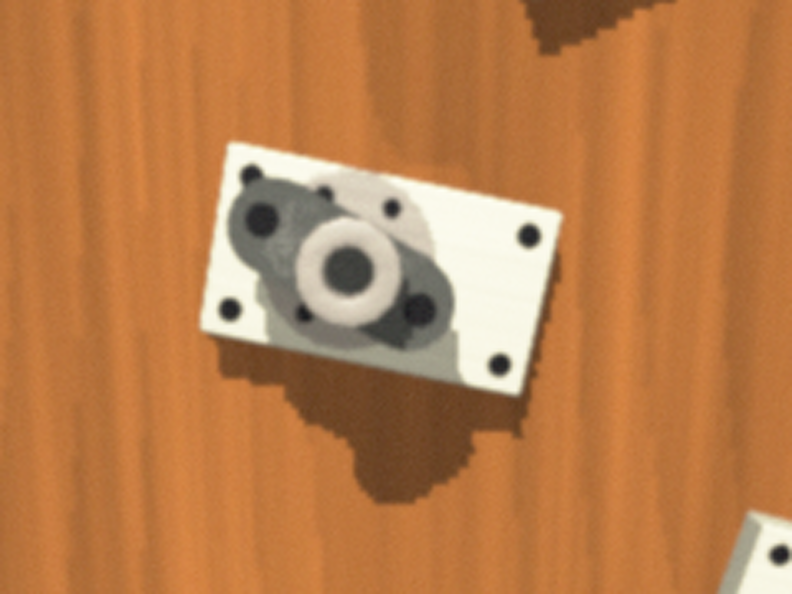

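```bash
python3 - <<'E'
from h import *
f=np.load("w1.npy",allow_pickle=True).item()
def P(U,V,z): return unproj(f,(U+.5)/3.3-.5+200,(V+.5)/3.3-.5+40,z)
print("cam",-f["extrinsics"][:3,:3].T@f["extrinsics"][:3,3])
print("collar",P(348,271,.078), "diam",np.linalg.norm(P(295,271,.078)-P(401,271,.078)))
a,b=P(261,219,.058),P(419,310,.058); print("lever eyes",a,b,np.linalg.norm(a-b),"mid",(a+b)/2,"dir",np.degrees(np.arctan2(*(b-a)[1::-1])))
e=P(230,205,.058);g=P(453,315,.058)
c=[P(*p,.02) for p in [(229,142),(562,212),(520,396),(201,330)]]
print("plate",np.mean(c,0),[np.linalg.norm(c[i]-c[i-1]) for i in range(4)],"dir",np.degrees(np.arctan2(*(c[1]-c[0])[1::-1])),np.degrees(np.arctan2(*(c[2]-c[3])[1::-1])))
# nests in scene: dark recess
g=np.load("c2.npy",allow_pickle=True).item(); s=snap("side"); np.save("s2.npy",s,allow_pickle=True)
for nm,fr,pts in [("scene",g,{"L":(209,272),"F":(249,215),"C":(339,240),"P":(431,200)}),("side",s,{"L":(321,162),"F":(351,194),"C":(271,223),"P":(232,313)})]:
    m=(fr["pixels"].max(2)<60).astype(np.uint8)
    n,lab,st,cen=cv2.connectedComponentsWithStats(m)
    for k,(u,v) in pts.items():
        l=lab[v,u]
        if l==0: print(nm,k,"none");continue
        cnt=max(cv2.findContours((lab==l).astype(np.uint8),0,2)[0],key=cv2.contourArea)[:,0,:]
        W=np.array([unproj(fr,x,y,.004)[:2] for x,y in cnt])
        r=cv2.minAreaRect((W*1000).astype(np.float32))
        print(nm,k,st[l][4],np.round(r[0],1),np.round(r[1],1),round(r[2],1))
E
```

```text
cam [0.42128175 0.11496121 0.398654  ]
collar [0.43233822 0.13166012 0.078     ] diam 0.02896907878358111
lever eyes [0.45781105 0.11813388 0.058     ] [0.41234624 0.14387016 0.058     ] 0.052243710412369214 mid [0.43507865 0.13100202 0.058     ] dir 150.48708103866883
plate [0.42435071 0.13511496 0.02      ] [np.float64(0.05930277275800019), np.float64(0.10724873102013054), np.float64(0.05995006382196382), np.float64(0.1073326251492616)] dir 168.59932331760393 168.25396672055567
scene L 434 [ 584.2 -323.7] [41.8 82.3] 82.5
scene F 303 [ 440.8 -169.4] [62.5 61.9] 34.7
scene C 138 [621.8  30.5] [41.2 34.3] 67.5
scene P 714 [585.5 343.2] [ 72.1 117.3] 57.6
side L none
side F none
side C 71 [625.9  26.9] [33.4 26.5] 17.2
side P 1399 [588.6 339.8] [ 69.8 115.6] 58.4
```

View pics/c2.png

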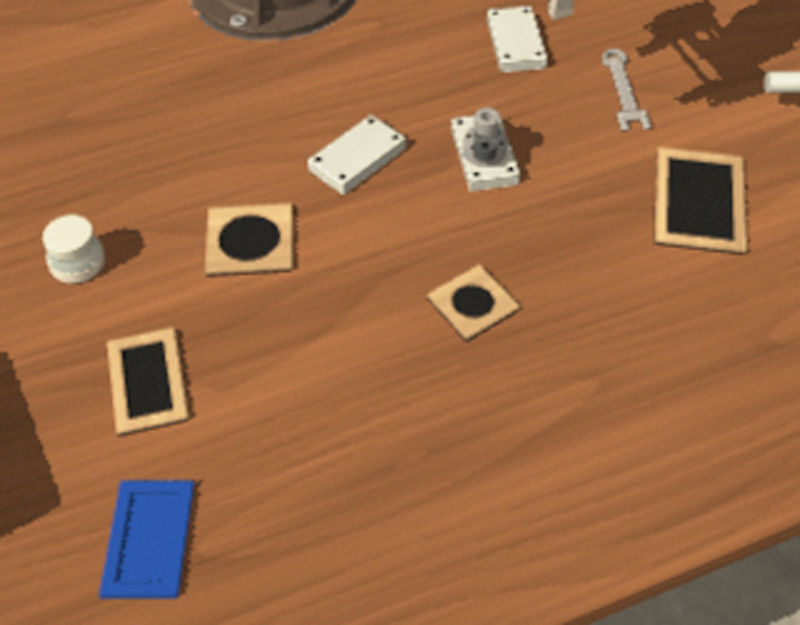

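```bash
python3 - <<'E'
from h import *
g=np.load("c2.npy",allow_pickle=True).item(); s=np.load("s2.npy",allow_pickle=True).item()
print("proj collar top in scene, side",proj(g,[.4323,.1317,.078]),proj(s,[.4323,.1317,.078]))
save(g,"c3.png",(320,140,380,200),8); save(s,"s3.png",(300,220,370,290),8)
st=get_state(); print(st["eef_pos"],pose()[1].round(4))
E
```

```text
proj collar top in scene, side [344.33746917 166.41584465] [328.63712348 239.25899303]
[0.42053256 0.18943402 0.24026147] [[-5.0e-04 -1.4e-03 -1.0e+00]
 [-6.0e-04 -1.0e+00  1.4e-03]
 [-1.0e+00  6.0e-04  5.0e-04]]
```

View pics/c3.png

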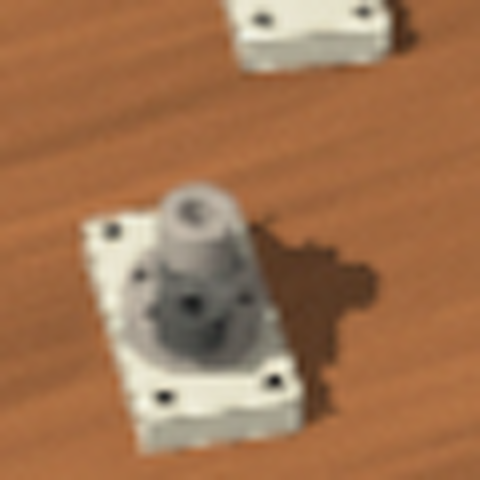

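View pics/s3.png

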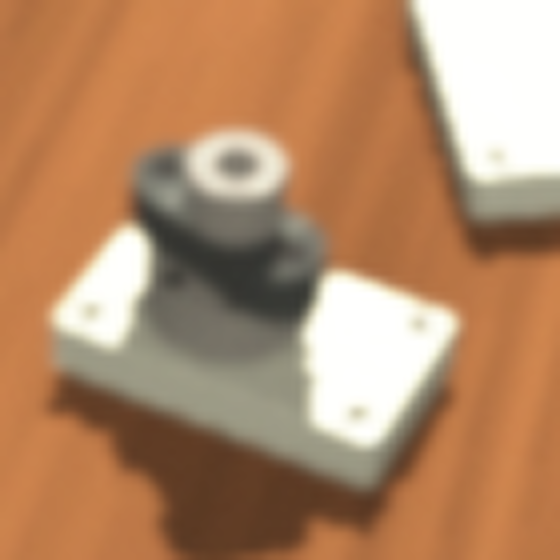

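Both other cameras show the collar within about 1 px of where the wrist measurement predicts. It is at (0.432, 0.131), top at 0.078. I'll go down to it now.

```bash
python3 -m crank '[[0.01,0.03,-0.006,0,0,0,1],[0.03,0.058,-0.0115,0,0,0,1],[0.07,0.058,-0.0115,0,0,0,1],[0.11,0.058,-0.0115,0,0,0,1],[0.14,0.058,-0.0115,0,0,0,1],[0.160,0.058,-0.0115,0,0,0,1],[0.171,0.058,-0.0115,0,0,0,1],[0.1755,0.058,-0.0115,0,0,0,1],[0.1755,0.058,-0.0115,0,0,0,1]]' 12
python3 -m crank '[[0,0,0,0,0,0,0.7],[0,0,0,0,0,0,0.5],[0,0,0,0,0,0,0.4],[0,0,0,0,0,0,0.3],[0,0,0,0,0,0,0.25],[0,0,0,0,0,0,0.2],[0,0,0,0,0,0,0.2],[0,0,0,0,0,0,0.2]]' 12
python3 -c "
from h import *
snap('side','s4.png',(270,180,390,300),5)"
```

```text
t: 2.65
eef_pos: [0.4318, 0.1321, 0.0653]
ee_rot: [-2.741, 1.57, 0.4]
force: [0.0, -0.7, -0.1]
width: 0.0877
t: 3.65
eef_pos: [0.4315, 0.132, 0.0651]
ee_rot: [-0.047, 1.571, 3.095]
force: [0.4, -0.3, -0.5]
width: 0.0299
```

View pics/s4.png

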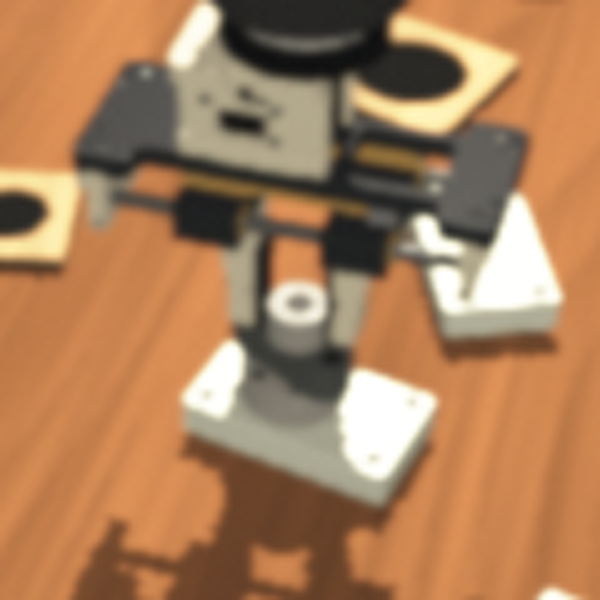

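```bash
python3 -m crank '[[-0.005,0,0,0,0,0,0.2],[-0.025,0,0,0,0,0,0.2],[-0.06,0,0,0,0,0,0.2],[-0.09,0.005,-0.03,0,0,0,0.2],[-0.12,0.012,-0.07,0,0,0,0.2],[-0.125,0.02,-0.12,0,0,0,0.2],[-0.125,0.028,-0.165,0,0,0,0.2],[-0.125,0.032,-0.188,0,0,0,0.2],[-0.125,0.032,-0.192,0,0,0,0.2],[-0.125,0.032,-0.192,0,0,0,0.2]]'
python3 - <<'E'
from h import *
f=snap('wrist','w5.png');np.save("w5.npy",f,allow_pickle=True)
s=snap('side','s5.png',(250,150,390,290),4);np.save("s5.npy",s,allow_pickle=True)
E
```

```text
t: 4.95
eef_pos: [0.6229, 0.0999, 0.1898]
ee_rot: [0.195, 1.57, -2.947]
force: [-0.2, -1.2, -0.3]
width: 0.0299
```

View pics/w5.png

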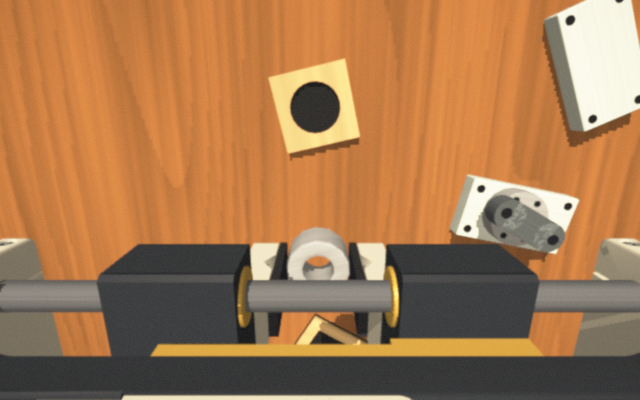

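View pics/s5.png

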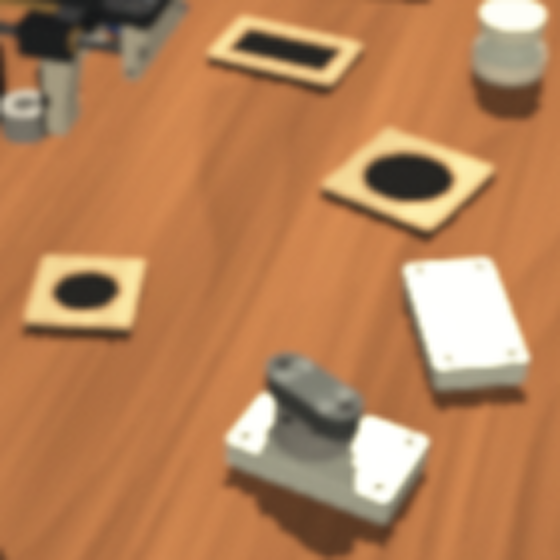

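```bash
python3 - <<'E'
from h import *
f=np.load("w5.npy",allow_pickle=True).item(); s=np.load("s5.npy",allow_pickle=True).item()
for z,u,v in [(.004,315,107)]: print(unproj(f,u,v,z))
c=[unproj(f,u,v,.008) for u,v in [(269,77),(345,59),(359,139),(289,154)]]; print("block",np.mean(c,0),[np.linalg.norm(c[i]-c[i-1]) for i in range(4)])
m=(f["pixels"].max(2)<70).astype(np.uint8); n,lab,st,cen=cv2.connectedComponentsWithStats(m); l=lab[107,315]; print(cen[l],unproj(f,*cen[l],.004),st[l])
for nm,U,V in [("C",86,291),("F",408,177),("L",285,48)]: print("side",nm,unproj(s,(U+.5)/4-.5+250,(V+.5)/4-.5+150,.004))
print("held collar", unproj(f,319,245,.145+.055))
E
```

```text
[0.62570889 0.02942208 0.004     ]
block [0.62518663 0.03074234 0.008     ] [np.float64(0.07307408602093274), np.float64(0.07153658531003966), np.float64(0.07361611024260613), np.float64(0.06972104545931983)]
[314.77528704 106.58009841] [0.62592251 0.02903511 0.004     ] [ 291   82   48   50 1829]
side C [0.62502957 0.02849549 0.004     ]
side F [ 0.44409417 -0.17185701  0.004     ]
side L [ 0.58837137 -0.32824771  0.004     ]
held collar [0.62294787 0.08829917 0.2       ]
```

```bash
python3 -m crank '[[0.0,0.03,-0.002,0,0,0,0.2],[0.02,0.065,-0.002,0,0,0,0.2],[0.06,0.0705,-0.002,0,0,0,0.2],[0.105,0.0705,-0.002,0,0,0,0.2],[0.14,0.0705,-0.002,0,0,0,0.2],[0.16,0.0705,-0.002,0,0,0,0.2],[0.17,0.0705,-0.002,0,0,0,0.2],[0.175,0.0705,-0.002,0,0,0,0.2],[0.1775,0.0705,-0.002,0,0,0,0.2],[0.1785,0.0705,-0.002,0,0,0,0.2]]'
python3 - <<'E'
from h import *
snap('side','s6.png',(220,170,330,270),5)
snap('scene','c6.png',(290,190,390,290),5)
E
```

```text
t: 6.3
eef_pos: [0.6259, 0.0297, 0.0122]
ee_rot: [-2.844, 1.57, 0.298]
force: [0.1, 0.8, -1.8]
width: 0.0297
```

View pics/s6.png

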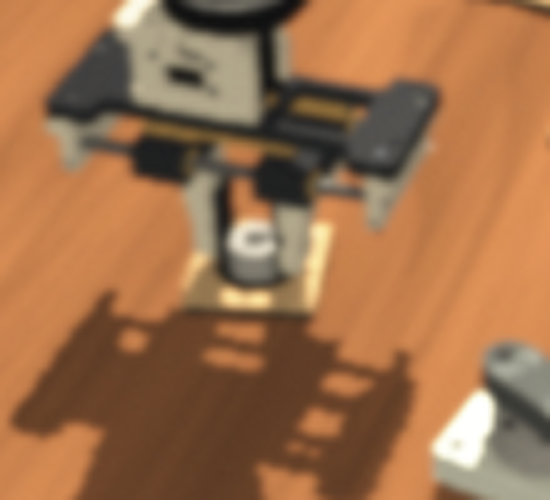

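View pics/c6.png

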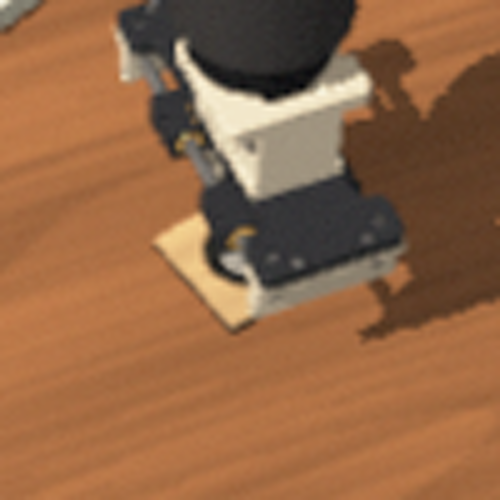

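Lower slowly until contact shows in the force.

```bash
python3 -m crank '[[0,0,0,0,0,0,0.2],[0.0005,0,0,0,0,0,0.2],[0.001,0,0,0,0,0,0.2],[0.001,0,0,0,0,0,0.2]]'
python3 -c "
from h import *
import time
s=get_state();print(s['eef_pos'],s['force'])"
```

```text
t: 6.9
eef_pos: [0.6256, 0.0295, 0.011]
ee_rot: [-3.128, 1.57, 0.014]
force: [-1.7, 1.1, 3.9]
width: 0.0302
[0.6256091  0.02947868 0.01101505] [-1.65857202  1.10045621  3.9282368 ]
```

```bash
python3 -m crank '[[0,0,0,0,0,0,0.4],[0,0,0,0,0,0,0.55],[0,0,0,0,0,0,0.7],[-0.005,0,0,0,0,0,0.7],[-0.02,0,0,0,0,0,0.8],[-0.05,0,0,0,0,0,1],[-0.10,-0.01,0,0,0,0,1],[-0.15,-0.04,0,0,0,0,1],[-0.17,-0.07,0,0,0,0,1],[-0.17,-0.07,0,0,0,0,1]]'
python3 - <<'E'
from h import *
f=snap('wrist','w7.png',(230,30,630,270),2);np.save("w7.npy",f,allow_pickle=True)
snap('side','s7.png',(220,170,330,270),5)
E
```

```text
t: 8.15
eef_pos: [0.6267, 0.1016, 0.1842]
ee_rot: [-2.74, 1.565, 0.403]
force: [-0.2, -0.6, -0.1]
width: 0.0876
```

View pics/w7.png

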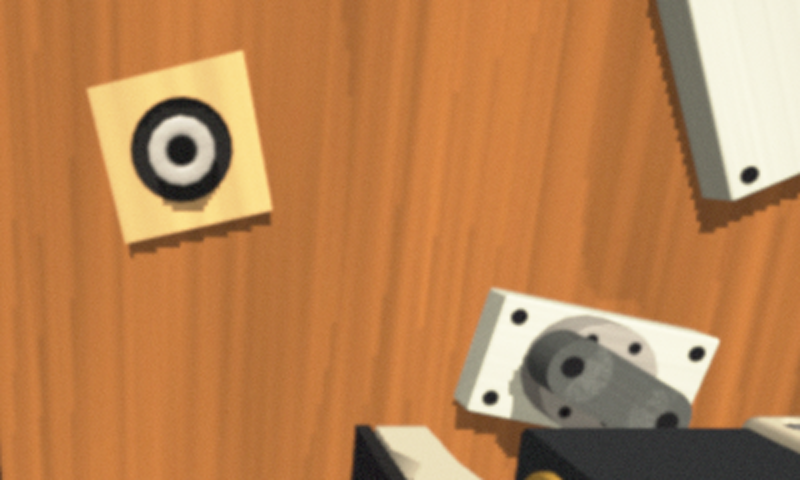

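View pics/s7.png

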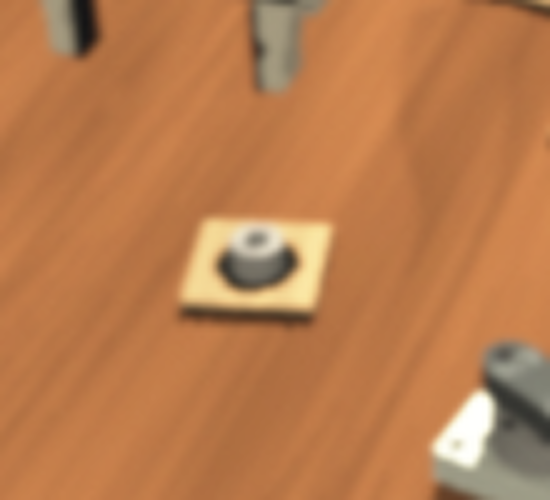

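The collar lies flat and centred in its nest. Next is the lever, starting with a close look from above.

```bash
python3 -m crank '[[-0.01,-0.015,0.03,0,0,0,1],[-0.02,-0.04,0.075,0,0,0,1],[-0.028,-0.065,0.125,0,0,0,1],[-0.028,-0.085,0.165,0,0,0,1],[-0.028,-0.097,0.187,0,0,0,1],[-0.028,-0.1,0.194,0,0,0,1],[-0.028,-0.1,0.194,0,0,0,1],[-0.028,-0.1,0.194,0,0,0,1]]'
python3 - <<'E'
from h import *
f=snap('wrist','w8.png',(220,40,440,220),3.5);np.save("w8.npy",f,allow_pickle=True)
save(f,"w8f.png")
print(pose())
E
```

```text
t: 9.25
eef_pos: [0.4321, 0.199, 0.2082]
ee_rot: [1.013, 1.57, -2.13]
force: [-0.0, 0.6, 0.5]
width: 0.0877
(array([0.43207277, 0.1989746 , 0.20822931]), array([[-4.58888613e-04, -1.07206196e-03, -9.99999320e-01],
       [-6.28420616e-04, -9.99999228e-01,  1.07235024e-03],
       [-9.99999697e-01,  6.28912278e-04,  4.58214553e-04]]))
```

View pics/w8.png

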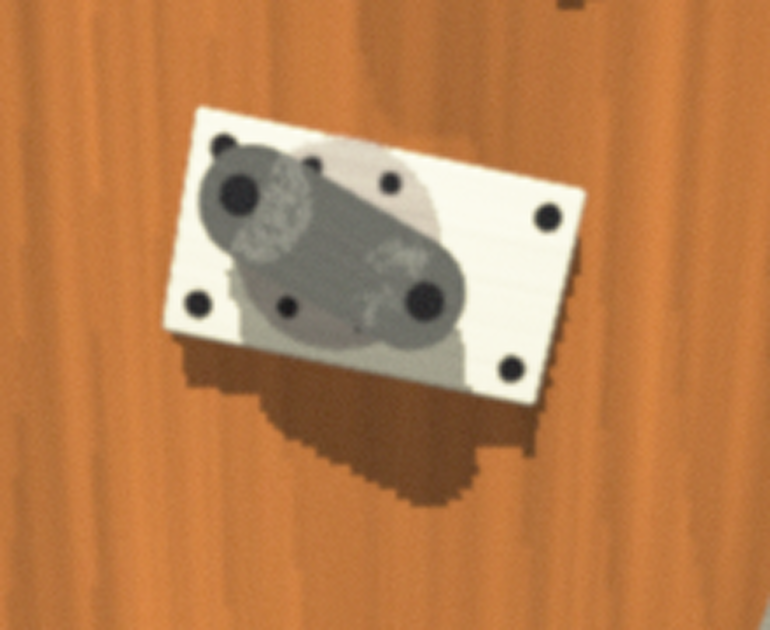

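```bash
python3 - <<'E'
from h import *
f=np.load("w8.npy",allow_pickle=True).item()
def P(U,V,z): return unproj(f,(U+.5)/3.5-.5+220,(V+.5)/3.5-.5+40,z)
a,b=P(239,195,.058),P(425,301,.058); d=b-a; print("lever",(a+b)/2,np.linalg.norm(d),np.degrees(np.arctan2(d[1],d[0])))
print("flange",P(339,244,.04), "R edge",np.linalg.norm(P(339,244,.04)-P(360,137,.04))*1e3,np.linalg.norm(P(339,244,.04)-P(337,350,.04))*1e3,np.linalg.norm(P(339,244,.04)-P(440,215,.04))*1e3)
E
```

```text
lever [0.43487825 0.1310347  0.058     ] 0.05212340638666783 151.04167964997436
flange [0.43346349 0.13026418 0.04      ] R edge 26.75350527291635 27.231470724969494 27.065483167473126
```

```bash
python3 -m crank '[[0,0.01,0,-0.15,0,0,1],[0,0.03,-0.003,-0.33,0,0,1],[0.01,0.055,-0.003,-0.51,0,0,1],[0.02,0.068,-0.003,-0.69,0,0,1],[0.03,0.068,-0.003,-0.87,0,0,1],[0.04,0.068,-0.003,-1.02,0,0,1],[0.06,0.068,-0.003,-1.065,0,0,1],[0.09,0.068,-0.003,-1.065,0,0,1],[0.12,0.068,-0.003,-1.065,0,0,1],[0.12,0.068,-0.003,-1.065,0,0,1]]'
python3 - <<'E'
from h import *
p,R=pose();print(p,np.degrees(np.arctan2(R[1,2],R[0,2]))%360,R[:,0])
E
```

```text
t: 10.55
eef_pos: [0.4335, 0.13, 0.0867]
ee_rot: [-0.372, 1.566, -2.449]
force: [0.5, 1.6, 0.4]
width: 0.0874
[0.4335096  0.12997821 0.08668271] 240.9526309997874 [-0.00404517 -0.00335305 -0.9999862 ]
```

```bash
python3 -m crank '[[0.012,0,0,0,0,0,1],[0.025,0,0,0,0,0,1],[0.034,0,0,0,0,0,1],[0.039,0,0,0,0,0,1],[0.0405,0,0,0,0,0,1],[0.0405,0,0,0,0,0,1]]'
python3 - <<'E'
from h import *
p,R=pose();print(p,np.degrees(np.arctan2(R[1,2],R[0,2]))%360,R[:,0])
E
python3 -m crank '[[0,0,0,0,0,0,0.6],[0,0,0,0,0,0,0.4],[0,0,0,0,0,0,0.3],[0,0,0,0,0,0,0.25],[0,0,0,0,0,0,0.2],[0,0,0,0,0,0,0.2],[0,0,0,0,0,0,0.2],[0,0,0,0,0,0,0.2]]' 25
python3 - <<'E'
from h import *
snap('side','s9.png',(270,180,390,300),5)
E
```

```text
t: 11.3
eef_pos: [0.4346, 0.1316, 0.0482]
ee_rot: [2.557, 1.571, 0.481]
force: [0.5, -0.1, -0.8]
width: 0.0878
[0.43456978 0.1315945  0.04818819] 241.02915139399312 [ 1.70189316e-04  8.87238028e-05 -9.99999982e-01]
t: 12.3
eef_pos: [0.4343, 0.1313, 0.048]
ee_rot: [-0.275, 1.57, -2.352]
force: [-1.0, -0.8, 0.8]
width: 0.0277
```

View pics/s9.png

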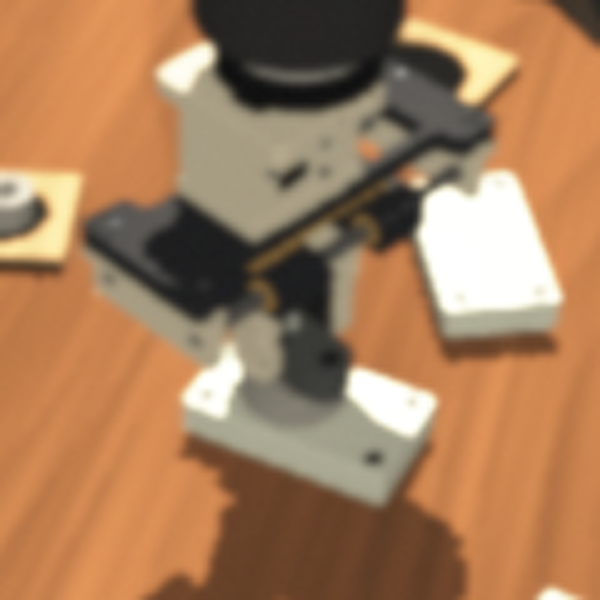

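```bash
python3 -m crank '[[-0.005,0,0,0,0,0,0.2],[-0.025,0,0,0,0,0,0.2],[-0.06,0.0,0.0,0,0,0,0.2],[-0.10,0.025,0.03,0,0,0,0.2],[-0.13,0.054,0.065,0,0,0,0.2],[-0.142,0.085,0.103,-0.05,0,0,0.2],[-0.142,0.117,0.142,-0.12,0,0,0.2],[-0.142,0.15,0.182,-0.19,0,0,0.2],[-0.142,0.182,0.221,-0.26,0,0,0.2],[-0.142,0.212,0.257,-0.32,0,0,0.2]]'
python3 - <<'E'
from h import *
p,R=pose();print(p,np.degrees(np.arctan2(R[1,2],R[0,2]))%360,get_state()["q"])
E
```

```text
t: 13.6
eef_pos: [0.4954, -0.1977, 0.1901]
ee_rot: [2.919, 1.57, 1.164]
force: [0.9, 0.5, -2.1]
width: 0.0278
[ 0.4953615  -0.19770598  0.19013973] 259.45380134691726 [-1.21341444e-02  1.54169753e-01 -3.52631164e-01 -3.60681338e-04
 -1.06386397e+00  1.39903966e+00]
```

```bash
python3 -m crank '[[0,0.015,0.04,-0.02,0,0,0.2],[0,0.028,0.075,-0.04,0,0,0.2],[0,0.038,0.1,-0.054,0,0,0.2],[0,0.043,0.112,-0.054,0,0,0.2],[0,0.0437,0.114,-0.054,0,0,0.2],[0,0.0437,0.114,-0.054,0,0,0.2]]'
python3 - <<'E'
from h import *
f=snap('wrist','w10.png');np.save("w10.npy",f,allow_pickle=True)
p,R=pose();print(p,np.degrees(np.arctan2(R[1,2],R[0,2]))%360)
E
```

```text
t: 14.35
eef_pos: [0.5171, -0.3155, 0.19]
ee_rot: [-2.597, 1.57, 1.984]
force: [0.5, 0.2, -2.4]
width: 0.0273
[ 0.51722139 -0.31534069  0.19015693] 262.4746065641755
```

View pics/w10.png

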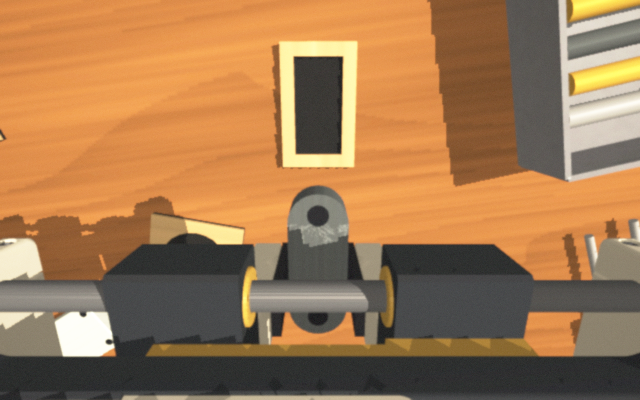

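```bash
python3 - <<'E'
from h import *
f=np.load("w10.npy",allow_pickle=True).item()
c=[unproj(f,u,v,.008) for u,v in [(279,41),(357,41),(355,167),(282,167)]]
print("block",np.mean(c,0),[np.linalg.norm(c[i]-c[i-1]).round(4) for i in range(4)])
d=c[0]-c[3]+c[1]-c[2]; print(np.degrees(np.arctan2(d[1],d[0])))
r=[unproj(f,u,v,.004) for u,v in [(295,57),(342,57),(340,153),(296,153)]];print("recess",np.mean(r,0),[np.linalg.norm(r[i]-r[i-1]).round(4) for i in range(4)])
a,b=unproj(f,317.5,215,.2),unproj(f,319,316,.2);print("lever",a,b,(a+b)/2,np.linalg.norm(a-b),np.degrees(np.arctan2(*(a-b)[1::-1])))
E
```

```text
block [ 0.588251   -0.32440567  0.008     ] [np.float64(0.1146), np.float64(0.0702), np.float64(0.1146), np.float64(0.0724)]
-7.31667327524565
recess [ 0.5884691  -0.32441864  0.004     ] [np.float64(0.0884), np.float64(0.0433), np.float64(0.0884), np.float64(0.0437)]
lever [ 0.54436002 -0.31815202  0.2       ] [ 0.49244486 -0.3119809   0.2       ] [ 0.51840244 -0.31506646  0.2       ] 0.05228064950350864 -6.778904336912894
```

```bash
python3 -m crank '[[0.0,0.03,0,0,0,0,0.2],[0.02,0.065,0,0,0,0,0.2],[0.06,0.0705,0,0,0,0,0.2],[0.105,0.0705,0,0,0,0,0.2],[0.14,0.0705,0,0,0,0,0.2],[0.16,0.0705,0,0,0,0,0.2],[0.17,0.0705,0,0,0,0,0.2],[0.175,0.0705,0,0,0,0,0.2],[0.1765,0.0705,0,0,0,0,0.2],[0.177,0.0705,0,0,0,0,0.2]]'
python3 -m crank '[[0,0,0,0,0,0,0.2],[0.0005,0,0,0,0,0,0.2],[0.0005,0,0,0,0,0,0.2]]'
```

```text
t: 15.65
eef_pos: [0.5877, -0.3255, 0.014]
ee_rot: [1.414, 1.569, -0.288]
force: [-0.5, -0.9, -2.5]
width: 0.0275
t: 16.02
eef_pos: [0.5872, -0.3255, 0.0127]
ee_rot: [1.496, 1.571, -0.206]
force: [-0.8, 0.2, -2.6]
width: 0.0273
```

```bash
python3 -m crank '[[0.0005,0,0,0,0,0,0.2],[0.001,0,0,0,0,0,0.2],[0.001,0,0,0,0,0,0.2]]'
```

```text
t: 16.4
eef_pos: [0.5872, -0.3255, 0.0121]
ee_rot: [0.824, 1.571, -0.879]
force: [-2.6, 2.5, 4.8]
width: 0.0278
```

```bash
python3 -m crank '[[0,0,0,0,0,0,0.4],[0,0,0,0,0,0,0.55],[0,0,0,0,0,0,0.7],[-0.005,0,0,0,0,0,0.7],[-0.02,0,0,0,0,0,0.8],[-0.05,0,0,0,0,0,1],[-0.10,-0.01,0,0,0,0,1],[-0.15,-0.04,0,0,0,0,1],[-0.18,-0.07,0,0,0,0,1],[-0.18,-0.07,0,0,0,0,1]]'
python3 - <<'E'
from h import *
f=snap('wrist','w11.png',(200,10,440,190),3.3)
snap('side','s11.png',(260,120,420,240),5)
p,R=pose();print(p,np.degrees(np.arctan2(R[1,2],R[0,2]))%360)
E
```

```text
t: 17.65
eef_pos: [0.5178, -0.3167, 0.1967]
ee_rot: [1.401, 1.563, -0.302]
force: [1.0, -0.2, -0.1]
width: 0.0876
[ 0.51795698 -0.31626324  0.19306603] 262.441597730515
```

View pics/w11.png

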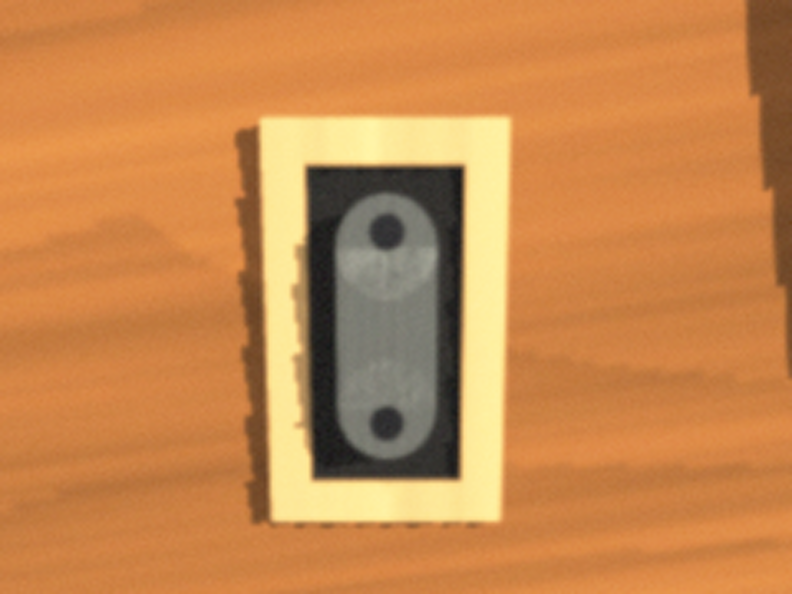

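View pics/s11.png

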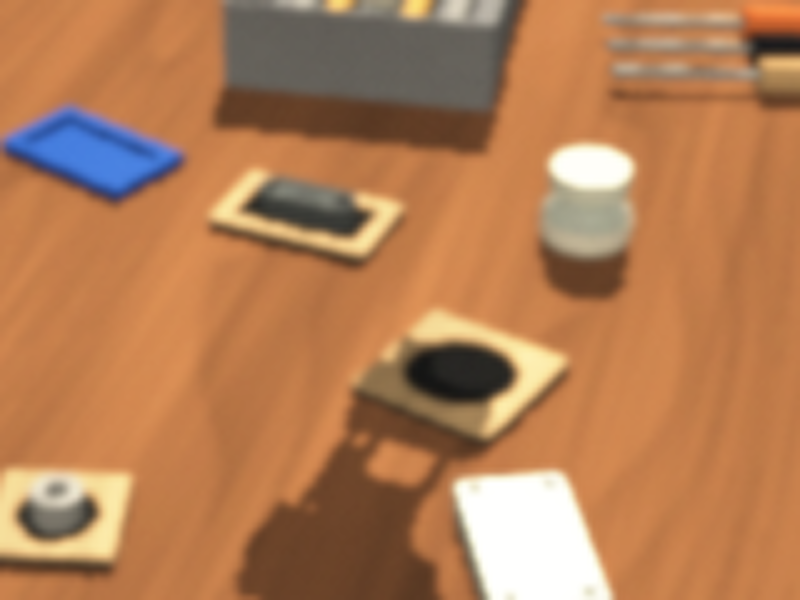

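The lever is centred and flat. Going back to the stack for the flange.

```bash
python3 -m crank '[[-0.01,-0.01,-0.02,0,0,0,1],[-0.02,-0.025,-0.06,0,0,0,1],[-0.028,-0.045,-0.11,0,0,0,1],[-0.028,-0.066,-0.16,0,0,0,1],[-0.028,-0.086,-0.21,0,0,0,1],[-0.028,-0.106,-0.26,0,0,0,1],[-0.028,-0.126,-0.31,0,0,0,1],[-0.028,-0.147,-0.36,0,0,0,1],[-0.028,-0.163,-0.4,0,0,0,1],[-0.028,-0.172,-0.422,0,0,0,1]]'
python3 -m crank '[[0,-0.003,-0.008,0,0,0,1],[0,-0.004,-0.0097,0,0,0,1],[0,-0.004,-0.0097,0,0,0,1],[0,-0.004,-0.0097,0,0,0,1]]'
python3 - <<'E'
from h import *
f=snap('wrist','w12.png');np.save("w12.npy",f,allow_pickle=True)
p,R=pose();print(p,np.degrees(np.arctan2(R[1,2],R[0,2]))%360)
E
```

```text
t: 19.0
eef_pos: [0.4016, 0.1269, 0.2194]
ee_rot: [-0.873, 1.57, -2.573]
force: [0.5, -0.2, 0.1]
width: 0.0878
t: 19.5
eef_pos: [0.4002, 0.1342, 0.2195]
ee_rot: [-0.566, 1.57, -2.27]
force: [0.7, 0.8, -0.3]
width: 0.0879
[0.40019007 0.1342075  0.21951856] 262.38082884905754
```

View pics/w12.png

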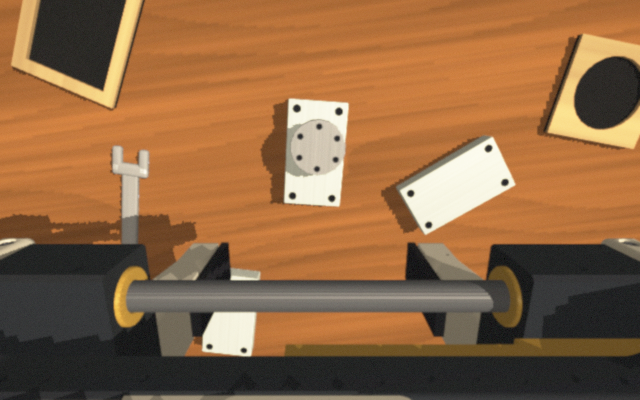

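```bash
python3 - <<'E'
from h import *
f=np.load("w12.npy",allow_pickle=True).item()
a=[unproj(f,*p,.04) for p in [(319,126),(337.5,138),(335,160),(317,169),(299,158),(300,137)]];print("flange",np.mean(a,0),unproj(f,317.5,147,.04))
c=[unproj(f,*p,.02) for p in [(288,98),(348.5,102),(341.5,207),(284,203.5)]];print("plate",np.mean(c,0),[np.linalg.norm(c[i]-c[i-1]).round(4) for i in range(4)]); d=c[0]-c[3]+c[1]-c[2]; print(np.degrees(np.arctan2(d[1],d[0])))
E
```

```text
flange [0.43325109 0.13049456 0.04      ] [0.43443821 0.13073888 0.04      ]
plate [0.42428276 0.1342876  0.02      ] [np.float64(0.1088), np.float64(0.06), np.float64(0.1088), np.float64(0.062)]
-10.74629517732444
```

```bash
python3 -m crank '[[0.02,0.02,-0.0007,0,0,0,1],[0.06,0.034,-0.0007,0,0,0,1],[0.105,0.034,-0.0007,0,0,0,1],[0.14,0.034,-0.0007,0,0,0,1],[0.165,0.034,-0.0007,0,0,0,1],[0.18,0.034,-0.0007,0,0,0,1],[0.188,0.034,-0.0007,0,0,0,1],[0.192,0.034,-0.0007,0,0,0,1],[0.192,0.034,-0.0007,0,0,0,1],[0.192,0.034,-0.0007,0,0,0,1]]'
python3 -m crank '[[0,0,0,0,0,0,0.8],[0,0,0,0,0,0,0.7],[0,0,0,0,0,0,0.6],[0,0,0,0,0,0,0.5],[0,0,0,0,0,0,0.5],[0,0,0,0,0,0,0.5],[0,0,0,0,0,0,0.5]]' 30
python3 - <<'E'
from h import *
snap('side','s13.png',(270,180,390,300),5)
E
```

```text
t: 20.8
eef_pos: [0.4342, 0.1313, 0.0281]
ee_rot: [2.391, 1.57, 0.688]
force: [-0.2, -0.5, 0.4]
width: 0.0876
t: 21.68
eef_pos: [0.4337, 0.1309, 0.0276]
ee_rot: [-0.575, 1.57, -2.278]
force: [-1.1, -1.4, 2.3]
width: 0.0533
```

View pics/s13.png

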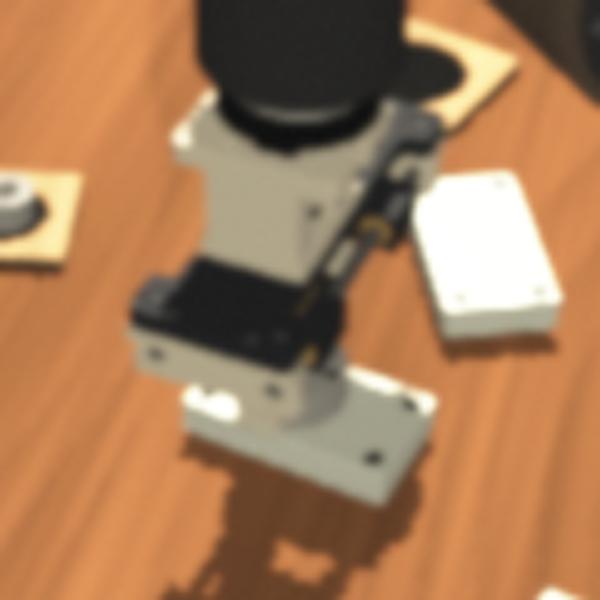

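```bash
python3 -m crank '[[-0.005,0,0,0,0,0,0.5],[-0.03,0,0,0,0,0,0.5],[-0.075,0,0.01,0,0,0,0.5],[-0.12,0.002,0.04,0,0,0,0.5],[-0.16,0.005,0.085,0,0,0,0.5],[-0.185,0.007,0.135,0,0,0,0.5],[-0.192,0.01,0.185,0,0,0,0.5],[-0.192,0.012,0.235,0,0,0,0.5],[-0.192,0.014,0.275,0,0,0,0.5],[-0.192,0.0148,0.2965,0,0,0,0.5]]'
python3 -m crank '[[0,0,0,0,0,0,0.5],[0,0,0,0,0,0,0.5]]'
python3 - <<'E'
from h import *
f=snap('wrist','w14.png');np.save("w14.npy",f,allow_pickle=True)
p,R=pose();print(p,np.degrees(np.arctan2(R[1,2],R[0,2]))%360)
snap('side','s14.png',(230,120,450,370),2.4)
E
```

```text
t: 22.98
eef_pos: [0.4089, -0.1663, 0.2195]
ee_rot: [-2.924, 1.57, 1.655]
force: [-0.1, 0.4, -2.1]
width: 0.053
t: 23.22
eef_pos: [0.4094, -0.1645, 0.2194]
ee_rot: [-2.752, 1.57, 1.828]
force: [0.0, 0.6, -3.4]
width: 0.0535
[ 0.40954184 -0.16427217  0.21948618] 262.4616790353945
```

View pics/w14.png

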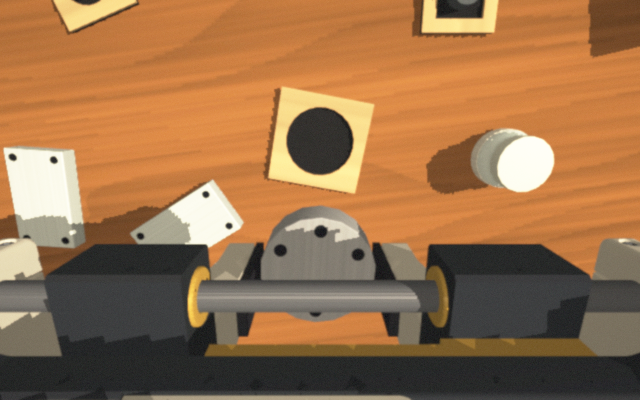

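View pics/s14.png

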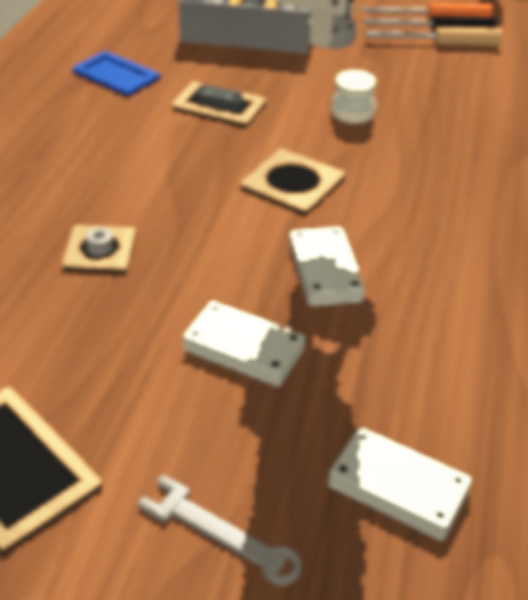

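```bash
python3 - <<'E'
from h import *
f=np.load("w14.npy",allow_pickle=True).item()
print("recess",unproj(f,320,141,.004))
c=[unproj(f,*p,.008) for p in [(281,87),(374,104),(357,193),(268,180)]];print("block",np.mean(c,0),[np.linalg.norm(c[i]-c[i-1]).round(4) for i in range(4)])
h=.2195-.0075+.02
print("flange",unproj(f,318.5,270,h),[unproj(f,*p,h) for p in [(320,231),(317,311),(262,264),(376,264)]])
E
```

```text
recess [ 0.44528541 -0.17064232  0.004     ]
block [ 0.44394718 -0.17043477  0.008     ] [np.float64(0.0976), np.float64(0.0963), np.float64(0.0953), np.float64(0.0985)]
flange [ 0.41082589 -0.16420442  0.232     ] [array([ 0.42984786, -0.16741297,  0.232     ]), array([ 0.38934316, -0.16061831,  0.232     ]), array([ 0.41728932, -0.1387778 ,  0.232     ]), array([ 0.41035556, -0.19088079,  0.232     ])]
```

```bash
python3 -m crank '[[0.02,0.02,0.0016,0,0,0,0.5],[0.06,0.035,0.0016,0,0,0,0.5],[0.105,0.035,0.0016,0,0,0,0.5],[0.145,0.035,0.0016,0,0,0,0.5],[0.175,0.035,0.0016,0,0,0,0.5],[0.193,0.035,0.0016,0,0,0,0.5],[0.202,0.035,0.0016,0,0,0,0.5],[0.2055,0.035,0.0016,0,0,0,0.5],[0.2065,0.035,0.0016,0,0,0,0.5],[0.2065,0.035,0.0016,0,0,0,0.5]]'
python3 -m crank '[[0.0005,0,0,0,0,0,0.5],[0.0005,0,0,0,0,0,0.5]]'
python3 -m crank '[[0.0005,0,0,0,0,0,0.5],[0.0005,0,0,0,0,0,0.5]]'
```

```text
t: 24.58
eef_pos: [0.4446, -0.1709, 0.0137]
ee_rot: [1.7, 1.57, -0.002]
force: [0.1, 0.5, -3.1]
width: 0.0536
t: 24.82
eef_pos: [0.4441, -0.171, 0.0128]
ee_rot: [1.759, 1.57, 0.056]
force: [-1.1, -0.5, -4.5]
width: 0.053
t: 25.08
eef_pos: [0.444, -0.171, 0.0121]
ee_rot: [1.62, 1.571, -0.082]
force: [-0.5, -0.5, -3.1]
width: 0.053
```

```bash
python3 -m crank '[[0.0005,0,0,0,0,0,0.5],[0.0005,0,0,0,0,0,0.5]]'
python3 -m crank '[[0.0004,0,0,0,0,0,0.5],[0.0004,0,0,0,0,0,0.5]]'
```

```text
t: 25.32
eef_pos: [0.4441, -0.171, 0.0116]
ee_rot: [-0.36, 1.571, -2.063]
force: [-0.7, 0.4, -2.2]
width: 0.0529
t: 25.58
eef_pos: [0.4441, -0.171, 0.0116]
ee_rot: [0.986, 1.571, -0.716]
force: [-2.9, 1.8, 4.3]
width: 0.0531
```

```bash
python3 -m crank '[[0,0,0,0,0,0,0.7],[0,0,0,0,0,0,0.8],[0,0,0,0,0,0,0.9],[-0.005,0,0,0,0,0,1],[-0.025,0,0,0,0,0,1],[-0.06,0,0,0,0,0,1],[-0.11,-0.005,-0.01,0,0,0,1],[-0.16,-0.02,-0.02,0,0,0,1],[-0.20,-0.03,-0.025,0,0,0,1],[-0.205,-0.035,-0.025,0,0,0,1]]'
python3 - <<'E'
from h import *
f=snap('wrist','w15.png',(200,60,440,240),3.3)
snap('side','s15.png',(300,140,400,230),6)
p,R=pose();print(p,np.degrees(np.arctan2(R[1,2],R[0,2]))%360)
E
```

```text
t: 26.82
eef_pos: [0.4138, -0.1414, 0.2196]
ee_rot: [1.739, 1.564, 0.037]
force: [0.7, -0.5, -0.4]
width: 0.0875
[ 0.41242182 -0.14142765  0.21687881] 262.4565535677468
```

View pics/w15.png

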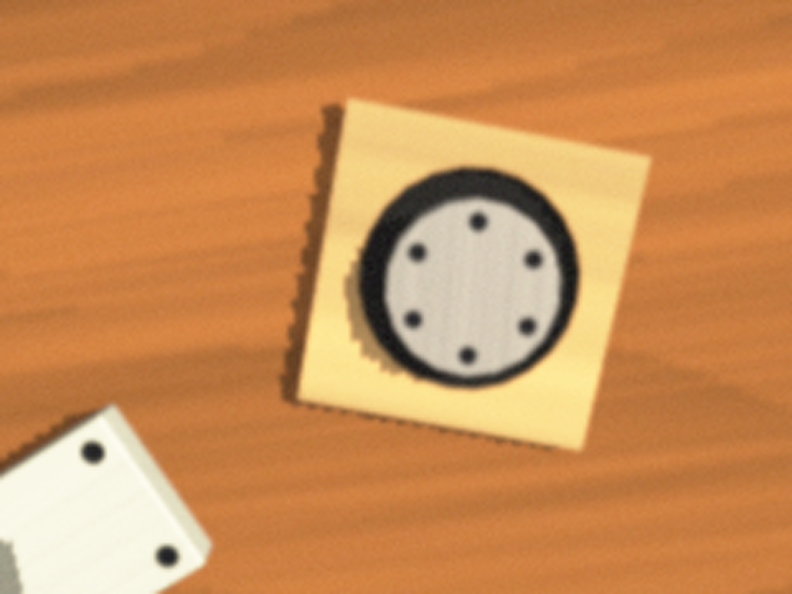

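View pics/s15.png

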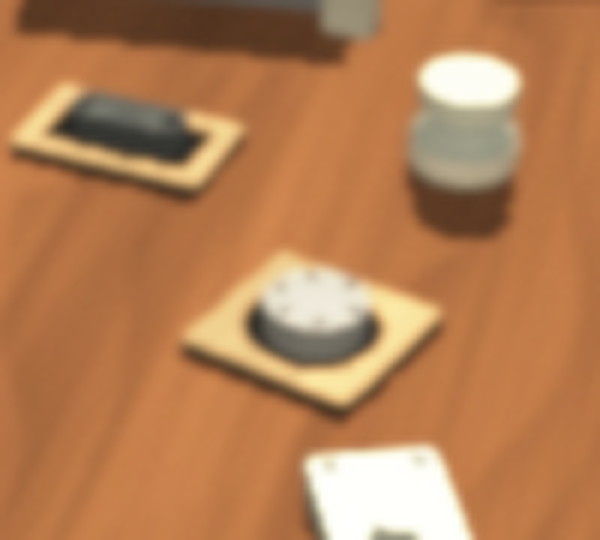

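The flange is down and flat. Before lifting the plate, I'll look at the large oblong nest.

```bash
python3 -m crank '[[0,0.002,-0.02,0,0,0,1],[0,0.006,-0.06,0.03,0,0,1],[0,0.01,-0.11,0.07,0,0,1],[0,0.014,-0.165,0.12,0,0,1],[0,0.019,-0.22,0.17,0,0,1],[0,0.024,-0.275,0.22,0,0,1],[0,0.029,-0.33,0.27,0,0,1],[0,0.033,-0.385,0.32,0,0,1],[0,0.038,-0.44,0.37,0,0,1],[0,0.043,-0.49,0.41,0,0,1]]'
python3 - <<'E'
from h import *
p,R=pose();print(p,np.degrees(np.arctan2(R[1,2],R[0,2]))%360)
E
```

```text
t: 28.18
eef_pos: [0.5196, 0.3399, 0.2137]
ee_rot: [-0.188, 1.567, -2.302]
force: [-0.3, -0.0, -0.2]
width: 0.0878
[0.51960329 0.33994188 0.21374436] 238.87972004593672
```

```bash
python3 -m crank '[[0,0,-0.02,0.02,0,0,1],[0,0,-0.035,0.024,0,0,1],[0,0,-0.035,0.024,0,0,1],[0,0,-0.035,0.024,0,0,1]]'
python3 - <<'E'
from h import *
f=snap('wrist','w16.png');np.save("w16.npy",f,allow_pickle=True)
p,R=pose();print(p,np.degrees(np.arctan2(R[1,2],R[0,2]))%360)
E
```

```text
t: 28.68
eef_pos: [0.5376, 0.3676, 0.2157]
ee_rot: [-0.232, 1.57, -2.369]
force: [-0.0, 0.2, 0.1]
width: 0.0877
[0.53755177 0.36761065 0.2160719 ] 237.5556552497161
```

View pics/w16.png

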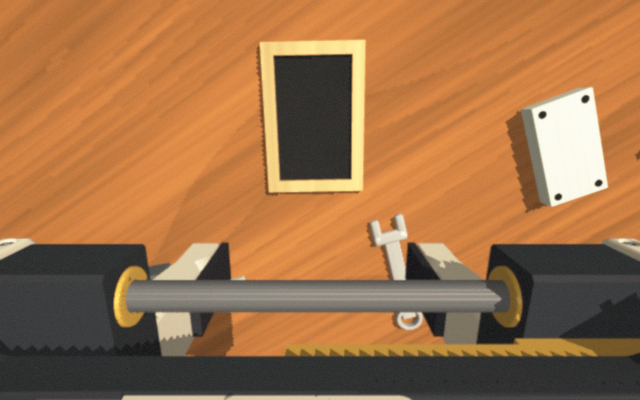

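```bash
python3 - <<'E'
from h import *
f=np.load("w16.npy",allow_pickle=True).item()
for nm,z,pp in [("block",.008,[(260.5,42),(366,40),(363,191),(269,193)]),("recess",.004,[(274,56),(352,54.5),(350,179),(279,181)]),("plate",.02,[(523,112),(593,87),(607,187),(549,206)])]:
    c=[unproj(f,*p,z) for p in pp];d=c[0]-c[3]+c[1]-c[2]
    print(nm,np.mean(c,0),[np.linalg.norm(c[i]-c[i-1]).round(4) for i in range(4)],np.degrees(np.arctan2(d[1],d[0])))
E
```

```text
block [0.58783157 0.34028221 0.008     ] [np.float64(0.151), np.float64(0.1021), np.float64(0.1505), np.float64(0.1024)] -31.54684690339661
recess [0.58843423 0.34105355 0.004     ] [np.float64(0.1264), np.float64(0.0771), np.float64(0.1256), np.float64(0.0774)] -31.95602785032698
plate [0.42546423 0.13769397 0.02      ] [np.float64(0.1064), np.float64(0.0681), np.float64(0.1062), np.float64(0.0607)] -10.148748219808173
```

```bash
python3 -m crank '[[0,0,0.02,-0.02,0,0,1],[0,0.001,0.06,-0.07,0,0,1],[0,0.003,0.11,-0.14,0,0,1],[0,0.004,0.165,-0.22,0,0,1],[0,0.005,0.215,-0.3,0,0,1],[0,0.006,0.25,-0.36,0,0,1],[0,0.0065,0.2667,-0.378,0,0,1],[0,0.0065,0.2667,-0.378,0,0,1],[0,0.0065,0.2667,-0.378,0,0,1]]'
python3 - <<'E'
from h import *
f=snap('wrist','w17.png',(200,60,440,240),3.3);np.save("w17.npy",f,allow_pickle=True)
p,R=pose();print(p,np.degrees(np.arctan2(R[1,2],R[0,2]))%360)
E
```

```text
t: 29.85
eef_pos: [0.4008, 0.1405, 0.2164]
ee_rot: [2.384, 1.57, 0.625]
force: [0.1, -0.3, 0.1]
width: 0.0875
[0.4008017  0.14056776 0.21618549] 259.22166512238306
```

View pics/w17.png

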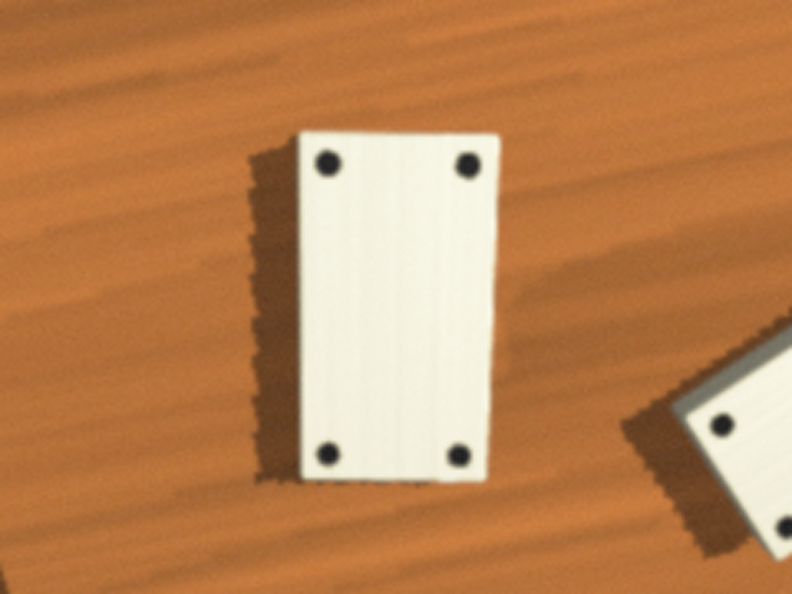

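```bash
python3 - <<'E'
from h import *
f=np.load("w17.npy",allow_pickle=True).item()
def P(U,V,z): return unproj(f,(U+.5)/3.3-.5+200,(V+.5)/3.3-.5+60,z)
c=[P(*p,.02) for p in [(299,131),(499,134),(487,481),(303,479)]];d=c[0]-c[3]+c[1]-c[2];m=np.mean(c,0)
print(m,[np.linalg.norm(c[i]-c[i-1]).round(4) for i in range(4)],np.degrees(np.arctan2(d[1],d[0])))
c=[P(*p,.02) for p in [(328,163),(468,165),(459,456),(328,454)]];print(np.mean(c,0))
p,R=pose(); print("tool delta",R.T@(m-p), "to plate; radius",np.hypot(*m[:2]))
E
```

```text
[0.42478609 0.13473356 0.02      ] [np.float64(0.1078), np.float64(0.0594), np.float64(0.1076), np.float64(0.0595)] -11.386302538374744
[0.42453735 0.1351761  0.02      ]
tool delta [0.19618997 0.02461596 0.00125893] to plate; radius 0.4456415090365481
```

```bash
python3 -m crank '[[0.02,0.015,0.001,0.005,0,0,1],[0.065,0.0245,0.001,0.011,0,0,1],[0.11,0.0245,0.001,0.011,0,0,1],[0.15,0.0245,0.001,0.011,0,0,1],[0.178,0.0245,0.001,0.011,0,0,1],[0.196,0.0245,0.001,0.011,0,0,1],[0.204,0.0245,0.001,0.011,0,0,1],[0.208,0.0245,0.001,0.011,0,0,1],[0.2085,0.0245,0.001,0.011,0,0,1],[0.2085,0.0245,0.001,0.011,0,0,1]]'
python3 -m crank '[[0,0,0,0,0,0,0.9],[0,0,0,0,0,0,0.8],[0,0,0,0,0,0,0.7],[0,0,0,0,0,0,0.6],[0,0,0,0,0,0,0.55],[0,0,0,0,0,0,0.55],[0,0,0,0,0,0,0.55]]' 40
python3 - <<'E'
from h import *
snap('side','s18.png',(270,180,390,300),5)
E
```

```text
t: 31.15
eef_pos: [0.4245, 0.1346, 0.0082]
ee_rot: [2.473, 1.57, 0.703]
force: [-0.7, 0.6, 0.5]
width: 0.0875
t: 32.02
eef_pos: [0.4241, 0.1343, 0.0077]
ee_rot: [-0.131, 1.571, -1.9]
force: [-1.5, -0.3, 4.3]
width: 0.0593
```

View pics/s18.png

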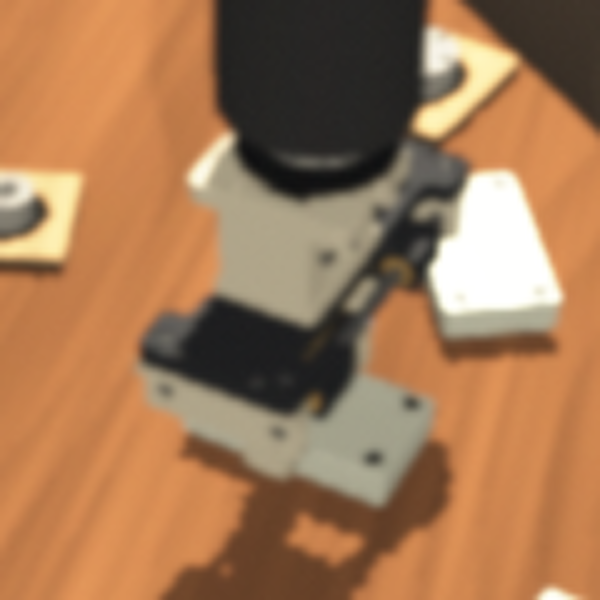

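```bash
python3 -m crank '[[-0.004,0,0,0,0,0,0.55],[-0.02,0,0,0,0,0,0.55],[-0.055,0,0,0,0,0,0.55],[-0.09,0.01,-0.02,0.02,0,0,0.55],[-0.12,0.03,-0.06,0.08,0,0,0.55],[-0.13,0.052,-0.105,0.16,0,0,0.55],[-0.13,0.076,-0.15,0.24,0,0,0.55],[-0.13,0.1,-0.195,0.31,0,0,0.55],[-0.13,0.116,-0.227,0.35,0,0,0.55],[-0.13,0.1199,-0.2346,0.356,0,0,0.55]]'
python3 -m crank '[[0,0,0,0,0,0,0.55],[0,0,0,0,0,0,0.55]]'
python3 - <<'E'
from h import *
f=snap('wrist','w19.png');np.save("w19.npy",f,allow_pickle=True)
p,R=pose();print(p,np.degrees(np.arctan2(R[1,2],R[0,2]))%360)
snap('side','s19.png',(150,180,400,380),3)
E
```

```text
t: 33.33
eef_pos: [0.5883, 0.3418, 0.1357]
ee_rot: [-0.402, 1.568, -2.528]
force: [0.2, -0.7, -5.0]
width: 0.0597
t: 33.58
eef_pos: [0.5871, 0.3397, 0.1374]
ee_rot: [-0.511, 1.57, -2.636]
force: [0.3, 0.7, -4.1]
width: 0.0592
[0.5872712  0.33973138 0.13777937] 238.20426661140309
```

View pics/w19.png

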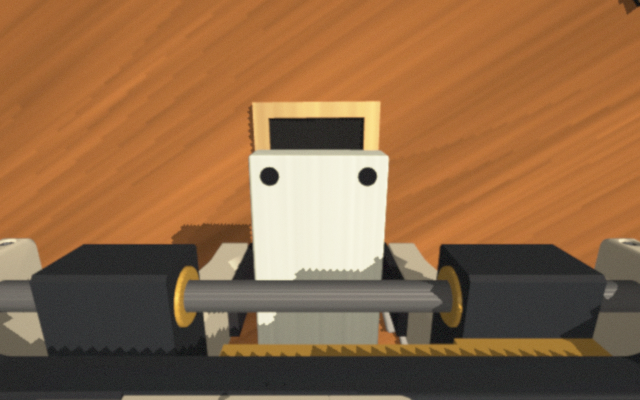

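View pics/s19.png

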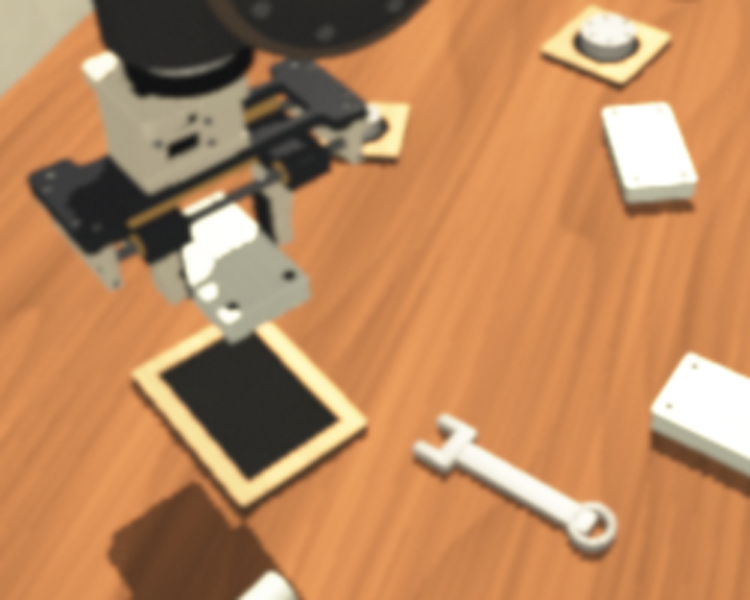

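```bash
python3 - <<'E'
from h import *
f=np.load("w19.npy",allow_pickle=True).item();p,R=pose()
q=[R.T@(unproj(f,*a)-p) for a in [(250,156,.1502),(388,156,.1502),(252,102,.008),(380,101,.008),(269.5,119,.004),(363.5,118,.004)]]
print(np.round(np.array(q)*1e3,1)); print((R.T@(np.array([.588,.3406,p[2]])-p)*1e3).round(1))
E
```

```text
[[-12.2  53.8 -29.1]
 [-12.2  53.7  28.9]
 [130.   75.6 -52.8]
 [130.   76.3  49.1]
 [134.   62.3 -40. ]
 [134.   63.   36.9]]
[-0.   0.1 -0.9]
```

```bash
python3 -m crank '[[0.02,0.0005,-0.0013,0,0,0,0.55],[0.05,0.0005,-0.0013,0,0,0,0.55],[0.08,0.0005,-0.0013,0,0,0,0.55],[0.102,0.0005,-0.0013,0,0,0,0.55],[0.115,0.0005,-0.0013,0,0,0,0.55],[0.121,0.0005,-0.0013,0,0,0,0.55],[0.1235,0.0005,-0.0013,0,0,0,0.55],[0.1245,0.0005,-0.0013,0,0,0,0.55],[0.1245,0.0005,-0.0013,0,0,0,0.55]]'
python3 -m crank '[[0.0005,0,0,0,0,0,0.55],[0.0005,0,0,0,0,0,0.55]]'
python3 -m crank '[[0.0005,0,0,0,0,0,0.55],[0.0005,0,0,0,0,0,0.55]]'
```

```text
t: 34.8
eef_pos: [0.5893, 0.3417, 0.0138]
ee_rot: [2.843, 1.57, 0.718]
force: [-0.4, -0.6, -4.3]
width: 0.0597
t: 35.05
eef_pos: [0.5891, 0.3415, 0.0128]
ee_rot: [2.906, 1.571, 0.781]
force: [-0.3, 0.1, -3.7]
width: 0.0594
t: 35.3
eef_pos: [0.589, 0.3414, 0.0121]
ee_rot: [-0.567, 1.571, -2.692]
force: [0.1, 0.9, -3.7]
width: 0.0597
```

```bash
python3 -m crank '[[0.0005,0,0,0,0,0,0.55],[0.0005,0,0,0,0,0,0.55]]'
python3 -m crank '[[0.0004,0,0,0,0,0,0.55],[0.0004,0,0,0,0,0,0.55]]'
```

```text
t: 35.55
eef_pos: [0.5891, 0.3415, 0.0119]
ee_rot: [2.319, 1.571, 0.193]
force: [-1.1, 0.1, -2.0]
width: 0.0599
t: 35.8
eef_pos: [0.5891, 0.3415, 0.0118]
ee_rot: [2.552, 1.57, 0.427]
force: [-2.9, -1.9, 4.9]
width: 0.0592
```

Contact. I'll open, rise clear and look at everything.

```bash
python3 -m crank '[[0,0,0,0,0,0,0.75],[0,0,0,0,0,0,0.85],[0,0,0,0,0,0,0.95],[-0.005,0,0,0,0,0,1],[-0.02,0,0,0,0,0,1],[-0.05,0,0,0,0,0,1],[-0.10,-0.01,0,0,0,0,1],[-0.15,-0.04,0,0,0,0,1],[-0.20,-0.07,0,0,0,0,1],[-0.20,-0.07,0,0,0,0,1]]'
python3 -m crank '[[0,0,0,0,0,0,1],[0,0,0,0,0,0,1]]'
python3 - <<'E'
from h import *
snap('wrist','w20.png')
snap('side','s20.png',(170,110,420,370),2.2)
snap('scene','c20.png',(150,120,470,360),2.4)
E
```

```text
t: 37.05
eef_pos: [0.5302, 0.3811, 0.2185]
ee_rot: [2.927, 1.56, 0.804]
force: [-0.1, -0.2, 0.6]
width: 0.0876
t: 37.3
eef_pos: [0.5294, 0.3776, 0.2104]
ee_rot: [-0.197, 1.569, -2.323]
force: [-0.3, -0.7, -0.8]
width: 0.0876
```

View pics/w20.png

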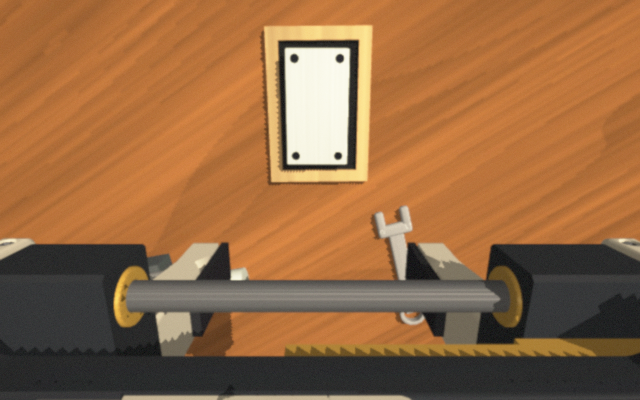

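View pics/s20.png

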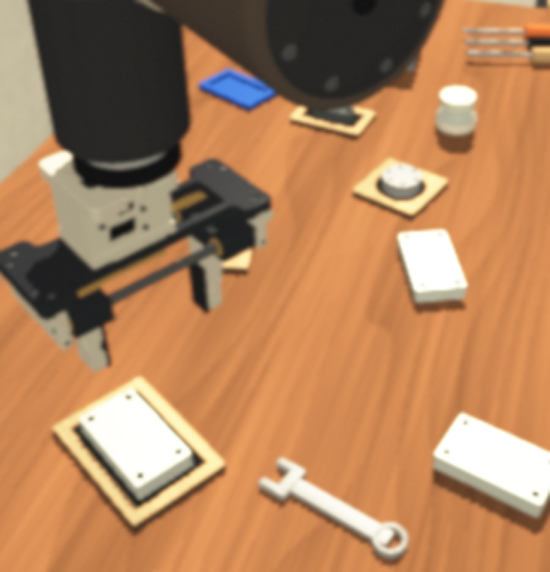

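View pics/c20.png

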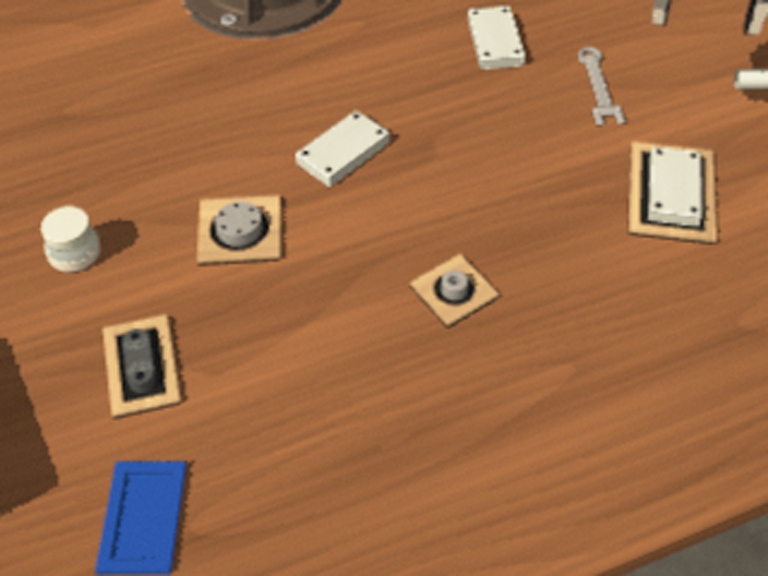

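The three views show all four parts flat in their own nests. The jar (scene crop 70,240), wrench (600,85) and blue tray (145,515) have not moved. Handing in.

```bash
python3 -m crank '[[0,0,0,0,0,0,1],[0,0,0,0,0,0,1],[0,0,0,0,0,0,1]]'; python3 -c "
from station import *
print(job_done())"
```

```text
t: 37.83
eef_pos: [0.5296, 0.3783, 0.2111]
ee_rot: [-0.144, 1.571, -2.27]
force: [0.5, 0.1, -0.6]
width: 0.0878
the job is handed in; nothing more can be done
None
```

I took the stack apart from the top down (collar, lever arm, flange, base plate) and set each part flat in its own nest. The job was handed in at t = 37.8 s, within the 115 s limit.

**Setting down:** I lowered each part in steps of about 0.5 mm until the wrist force rose to about 4–5 N, then opened the fingers. A picture of each nest after release showed its part down before I moved the next one.

**Last checks:** The wrist, side and scene pictures show all four parts inside their recesses, with the jar, the wrench, the blue tray and the two look-alike plates where they were. The gripper is open and clear at 0.21 m.

**Disagreements:** No check failed. Positions measured by different cameras differed by at most about 4 mm, within the 9 mm to spare in each nest. I relied on the close wrist views for the final alignment.

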